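# Index the pot carousel to the short pot stack

### The arm

A 7-joint arm with a two-finger parallel gripper is mounted at the origin on the work surface; the furniture and walls round the work are solid. World frame = base frame: x ahead of the robot, y to its left, z up, the work surface at z = 0. Lengths are in m, angles in rad, forces in N, time in s.
With the tool pointing down it reaches from about 0.425 to 0.925 m from the base axis. Payload 6.8 kg.
Tool frame: the origin (TCP) lies at the very end of the fingers, on their centre line; the grasp point (between the pads) lies 19 mm behind it; y points along the fingers, z is the direction in which the jaws open and shut, and the axes are right-handed (so a half turn about y gives the same grasp; the last joint's range is limited). The gripper opens to 85 mm and grips with 20 to 120 N. Pads are 22 mm wide; open, the fingers measure 114 mm over their backs; the gripper's body (76 mm by 85 mm) begins 54 mm behind the grasp point. The pads swing forward as they close: fully open they stand 13 mm farther back than shut.
Start: joints at [1.18, 0.477, 0.022, 1.555, -0.011, 1.109, -0.083], TCP at [0.188, -0.648, 0.195] pointing down, gripper open.
Joint ranges: [-2.96, 2.96], [-0.34, 2.1], [-1.41, 1.46], [0.24, 2.44], [-1.37, 4.51], [0.17, 1.92], [-2.96, 2.96]. Speed limits (rad/s): [2.39, 2.39, 3.14, 3.14, 3.14, 3.14, 3.14].

### API

Orientations are given as a rotation vector (axis times angle).
In Python, from bench import r gives the robot as it stands.
- The arm moves only by the tool drive_tool, never from a script. Its argument "series" is a list of rows, each a list of 7 numbers: the shift along the tool's x, y, z in mm, then the turn, a rotation vector about the tool's x, y, z in degrees, then the finger opening in mm, from 0 to 85.4. In form: [[tx, ty, tz, wx, wy, wz, grip], ...]. A call has 1 to 5 rows; each row is the pose to reach, as a shift and turn from the pose measured when the call began, along the tool's axes at that moment; what a row does not reach only later rows make up. A row lasts 1/10 s, in which the tool goes at most 50 mm and 8.59 degrees, less where a joint would pass 70% of its speed; a pose out of reach is approached as far as the arm can. A call with a gripper value outside its range is refused whole. The fingers move at their own pace and stop on an object; "squeeze" is the grip in N (left out, the last holds). Time passes only in rows, so rows that repeat a pose let the fingers close. It gives the time, the measured TCP pose, the force and the opening at its end, in the units of the state.
- r.get_obs(): the state, without advancing time (a new reading comes with each control period).
- r.grab_frame(name): name is "side" or "top"; returns a dict with "frame" (384x512x3 uint8, blue, green, red), "intrinsics" (3x3 intrinsics, pixels), "distortion" ([k1, k2, p1, p2, k3] as OpenCV has them; the pictures are not rectified), "rvec" (rotation vector, rad) and "tvec" (3), from world to camera coordinates, as OpenCV has them. Camera axes: x right, y down, z forward; pixel columns grow to the right and rows downward; lengths in m; the calibration is good to about 2 mm. A picture is of the moment at which its call begins. There is no depth.
- r.hand_in(): hands the job in, once; it reports no verdict.
The state is a dict: "clock": time; "joints": joint angles; "qvel": joint speeds; "tau": joint torques, N m; "tcp_pos": TCP position; "orientation": TCP orientation; "contact_force": force on the tool from outside, world axes, zero at the start; "moment": the same for the moment, N m; "grip_width": finger opening in m.
Only numpy, scipy, OpenCV 4.12 (cv2) and the standard library are available. Lean on these libraries where they do the work, as an engineer would, in place of code of your own. Each camera call takes 0.05 s, during which the arm holds its last target.

### The job

Bring the shortest of the three pot stacks on the carousel under the tip of the take-off pointer: pull the spring plunger up by its knob, swing the carousel to the neighbouring index slot, and let the plunger drop so that it locks there. Leave all three stacks standing upright in their seats and let go of the knob.

Things in the scene. Friction and masses are not known exactly. Their poses are not given: they have to be found in the camera images.
- pivot (a point): Vertical turning axis of the pot carousel, at bench height; x points horizontally to the take-off pointer, z up. Fixed to the bench: grey round foot 316 mm across; on the plunger's side an aluminium arc (outer radius 145 mm, top 45 mm over the bench) with three index slots 60 degrees apart about the axis: the middle one, where the plunger starts, and one either side.
- takeoff (a point): Take-off place: point on the seat floor, 70 mm over the bench, straight below the tip of the fixed steel pointer, 115 mm from the turning axis along +x of pivot, opposite the plunger's middle slot. Pointer tip 272 mm over the bench; its post (300 mm high) stands 213 mm from the axis.
- knob_grip (a point): Grip point on the plunger's knob, on its vertical axis, 119 mm over the bench at rest, 120 mm from the turning axis. Knob: black upright cylinder 33 mm across, 95 to 138 mm over the bench, on the arm without a seat (arm top 67 mm); starts on the robot's side of the carousel. Below it a steel barrel 27 mm across, 67 to 91 mm over the bench. Moves round with the carousel.
- plunger (a joint): Lift of the plunger in m: 0 dropped (locked in a slot), 0.030 highest. A spring pulls it down, 5 N at 0, 10 N at the top. The 12 mm pin is free of the slots from 0.021 up; lower, the slot blocks the carousel. Let go between slots it rests on the arc at 0.021. Slot mouths slope: a pin let go within about 10 mm of a slot's centre slides in and centres the carousel.
- carousel (a joint): Turn of the carousel in rad, counter-clockwise from above positive: 0 in the middle slot (start), +1.047 and -1.047 in the other two; stops at +1.3 and -1.3. With the plunger lifted it turns with little friction (0.1 N m). Knob, seats and stacks turn with it.
- stack_short: The shortest stack: nested black pots, 77 mm across, 108 mm high, standing loose in a round seat (inner width 98 mm, rim 15 mm above its floor), centred 115 mm from the turning axis. Starts in one of the two seats 60 degrees to either side of the take-off place. Origin: centre of its underside.
- stack_mid: Stack of nested terracotta pots, 70 mm across, 161 mm high, loose in the seat on the other side of the take-off place. Origin: centre of its underside.
- stack_tall: Stack of nested dark brown pots, 91 mm across, 181 mm high, loose in the seat that starts below the pointer. Origin: centre of its underside.

How it is judged:
On the way:
1. the plunger is pulled up out of its starting slot (value of joint plunger above 0.015 m), for 0.1 s.
At the end, for the whole second after the job is handed in: The shortest stack's centre is within 25 mm of the take-off place seen from above, the plunger is dropped to within 5 mm of its lowest position (locked in the slot), the carousel is still, and all three stacks stand upright (within 10 degrees) in their seats (horizontal distance between stack_short and takeoff below 0.025 m and value of joint plunger below 0.005 m and velocity of joint carousel between -0.05 and 0.05 rad/s and angle between each of stack_short, stack_mid, stack_tall's own z axis and vertical below 0.17 rad and distance between each of stack_short, stack_mid, stack_tall and pivot below 0.155 m and height (world z) of each of stack_short, stack_mid, stack_tall above 0.06 m and linear speed of stack_short below 0.03 m/s); the robot touches nothing.
It fails at once if a pot stack tips by more than 30 degrees (angle between any of stack_short, stack_mid, stack_tall's own z axis and vertical above 0.52 rad).
It also fails if it takes over 38 s, if anything falls off the work surface, if the arm or the gripper's body presses on something with over 40 N, if the wrist force passes 120 N, or if a joint passes its speed limit or range.

## Working session

There is one attempt and no reset: what is moved stays moved. The work goes in short steps, Python scripts to look and compute and a tool call to move; the robot and the scene stay as the last step left them, time stands still between calls to the robot, and variables do not carry over. Pictures are saved under pics/ and viewed, and the job is handed in when it is done.

Besides the shell and the picture viewer there is one more tool, called as a command line: name --pt "numbers of a row" for each row, then --argument value for the rest. drive_tool: Moves the arm, as the interface text tells. Its arguments: {"type":"object","properties":{"series":{"type":"array","items":{"type":"array","items":{"type":"number"}}},"squeeze":{"type":"number"}},"required":["series"]}

```bash
ls; mkdir -p pics
python3 - <<'E'
from bench import r
import cv2,pickle
o=r.get_obs();print(o)
for n in("side","top"):
    f=r.grab_frame(n);pickle.dump(f,open(f"{n}0.pkl","wb"));cv2.imwrite(f"pics/{n}0.png",f["frame"]);print(n,f["intrinsics"],f["distortion"],f["rvec"],f["tvec"])
E
```

```text
pics
{'clock': 0.0, 'joints': array([ 1.17985089,  0.47780717,  0.0223377 ,  1.55647646, -0.01148201,
        1.10933337, -0.08308249]), 'qvel': array([-2.95107355e-04, -5.40250517e-04, -9.32275307e-04,  1.42103385e-04,
       -3.58090255e-04, -3.02772725e-05, -3.47490040e-04]), 'tau': array([-1.29568275e-05, -5.96452260e+01,  1.60773542e+00, -2.81203043e+01,
        1.24886743e-02,  9.21315135e-03, -1.44599341e-05]), 'tcp_pos': array([ 0.18816789, -0.64752796,  0.19401048]), 'orientation': array([-0.29519693,  2.07187679, -2.06801171]), 'contact_force': array([-0.01050816, -0.43600717, -0.40046671]), 'moment': array([ 0.02870685,  0.02962647, -0.0212174 ]), 'grip_width': 0.08537018766578183}
side [[389.49736862   0.         251.47065294]
 [  0.         389.49736862 192.86449681]
 [  0.           0.           1.        ]] [-0.05918468  0.          0.          0.          0.        ] [ 2.21797837  0.81892246 -0.34270639] [-0.49145605 -0.18127382  1.18793409]
top [[383.58666537   0.         254.8341507 ]
 [  0.         383.58666537 191.96990896]
 [  0.           0.           1.        ]] [0.01086433 0.         0.         0.         0.        ] [ 1.83725261 -2.37452357  0.25122662] [0.19069853 0.61018324 0.81176326]
```

View pics/side0.png

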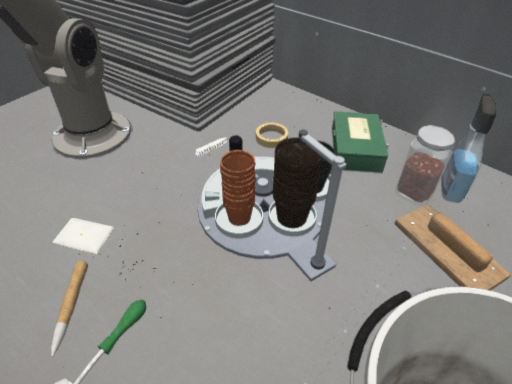

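View pics/top0.png

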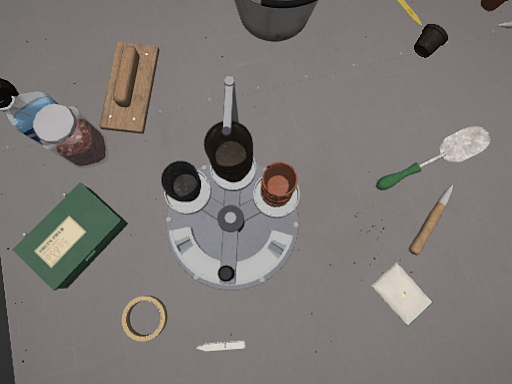

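Run:
```python
import cv2,pickle
t=pickle.load(open("top0.pkl","rb"))["frame"];s=pickle.load(open("side0.pkl","rb"))["frame"]
cv2.imwrite("pics/topc.png",cv2.resize(t[60:300,150:310],None,fx=2.5*1,fy=2.5,interpolation=cv2.INTER_CUBIC))
cv2.imwrite("pics/sidec.png",cv2.resize(s[120:280,185:345],None,fx=3.7,fy=3.7,interpolation=cv2.INTER_CUBIC))
```

```text
(no output)
```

View pics/topc.png

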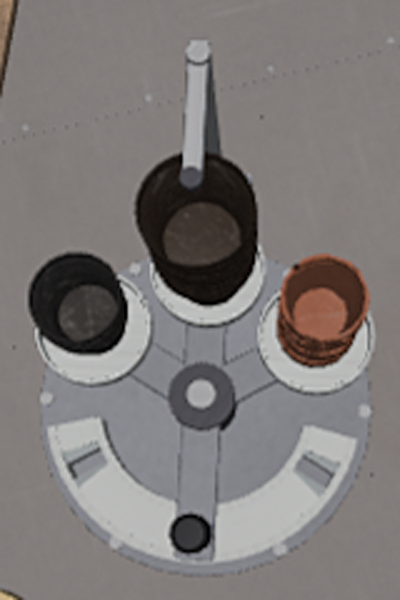

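View pics/sidec.png

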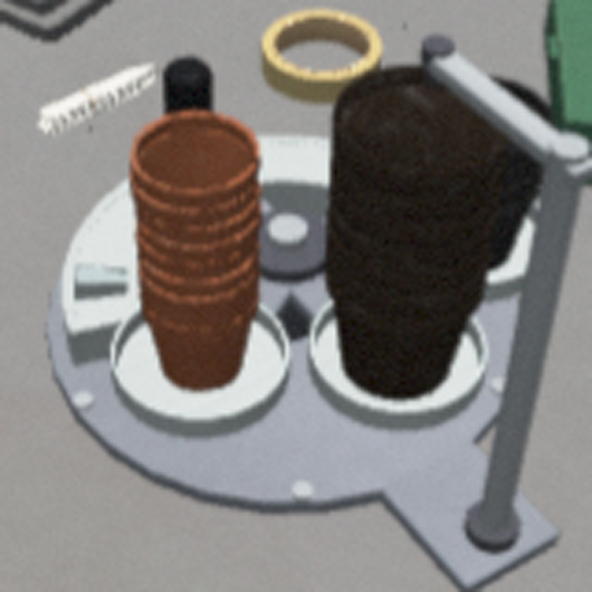

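```bash
cat > h.py <<'E'
import cv2,numpy as np,pickle
def cam(f): 
    R,_=cv2.Rodrigues(np.array(f["rvec"],float));return R,np.array(f["tvec"],float).ravel(),np.array(f["intrinsics"]),np.array(f["distortion"],float)
def ray(f,uv):
    R,t,K,d=cam(f);p=cv2.undistortPoints(np.array([[uv]],float),K,d)[0,0]
    return -R.T@t,R.T@np.array([p[0],p[1],1])
def atz(f,uv,z):
    c,v=ray(f,uv);return c+v*(z-c[2])/v[2]
def proj(f,P):
    R,t,K,d=cam(f);return cv2.projectPoints(np.array(P,float).reshape(-1,3),np.array(f["rvec"],float),t,K,d)[0].reshape(-1,2)
def tri(f1,u1,f2,u2):
    c1,v1=ray(f1,u1);c2,v2=ray(f2,u2);s=np.linalg.lstsq(np.c_[v1,-v2],c2-c1,rcond=None)[0]
    a=c1+s[0]*v1;b=c2+s[1]*v2;return (a+b)/2,np.linalg.norm(a-b)
E
python3 - <<'E'
from h import *
T=pickle.load(open("top0.pkl","rb"));S=pickle.load(open("side0.pkl","rb"))
for f in(T,S):
    R,t,_,_=cam(f);print("cam",-R.T@t)
tc=lambda x,y:(x/2.5+150-.3,y/2.5+60-.3)
sc=lambda x,y:(x/3.7+185-.36,y/3.7+120-.36)
k1=atz(T,tc(190,533),.138);k2=atz(S,sc(187,72),.138);print("knob",k1,k2,tri(T,tc(190,533),S,sc(187,72)))
print("hub",tri(T,tc(201,392),S,sc(288,229)))
print("tip",tri(T,tc(191,177),S,sc(437,46)))
print("post top",tri(T,tc(199,50),S,sc(570,147)))
# foot circle from outline points
tp=[(41,415),(60,480),(110,545),(200,574),(280,555),(340,505),(368,430)]
P=np.array([atz(T,tc(*p),.01)[:2] for p in tp])
from scipy.optimize import least_squares
q=least_squares(lambda c:np.hypot(*(P-c).T)-.158,P.mean(0));print("foot",q.x,q.fun)
E
```

```text
cam [0.46106051 0.07748109 0.9214494 ]
cam [ 1.00810233 -0.42949049  0.69630759]
knob [0.4778983  0.13318817 0.138     ] [0.48353269 0.12888952 0.138     ] (array([0.47829824, 0.13386196, 0.13270568]), np.float64(0.0008235446620875949))
hub (array([0.59441523, 0.09904891, 0.0860036 ]), np.float64(0.00013781594741046405))
tip (array([0.708267  , 0.06472701, 0.29581961]), np.float64(0.00033564994515331654))
post top (array([0.79834292, 0.03688654, 0.29851911]), np.float64(0.000559123921319365))
foot [0.59498253 0.09823905] [ 0.00015787 -0.00288784  0.00105616  0.00070673 -0.00016878  0.00042525
 -0.00208173]
```

Run:
```python
from h import *
from bench import r
from scipy.spatial.transform import Rotation as Ro
S=pickle.load(open("side0.pkl","rb"));T=pickle.load(open("top0.pkl","rb"))
for p in[(65,50),(182,112),(272,75),(275,40),(345,85),(85,130),(276,62)]: print(p,atz(S,p,0).round(3))
for p in [(184,185),(277,185),(5,260),(10,383)]: print(p,atz(T,p,.1 if p[0]>100 else 0).round(3))
o=r.get_obs();M=Ro.from_rotvec(o["orientation"]).as_matrix();print(M.round(3))
```

```text
(65, 50) [-0.637  0.272  0.   ]
(182, 112) [0.12  0.264 0.   ]
(272, 75) [0.184 0.661 0.   ]
(275, 40) [-0.009  0.929  0.   ]
(345, 85) [0.433 0.777 0.   ]
(85, 130) [-0.037 -0.002  0.   ]
(276, 62) [0.128 0.759 0.   ]
(184, 185) [0.685 0.18  0.1  ]
(277, 185) [ 0.634 -0.018  0.1  ]
(5, 260) [0.641 0.639 0.   ]
(10, 383) [0.37  0.659 0.   ]
[[-0.96  -0.001  0.279]
 [-0.279  0.002 -0.96 ]
 [ 0.    -1.    -0.002]]
```

```bash
cat > plan.py <<'E'
import sys,numpy as np
from bench import r
from scipy.spatial.transform import Rotation as Ro
def rows(tg):
    "tg: list of (x,y,z,jawyaw deg); prints shift mm & rotvec deg in current tool axes"
    o=r.get_obs();p=np.array(o["tcp_pos"]);M=Ro.from_rotvec(o["orientation"])
    z=M.as_matrix()[:,2];y0=np.degrees(np.arctan2(z[1],z[0]))
    print("clock",round(o["clock"],2),"tcp",p.round(4),"yaw",y0.round(2),"q",o["joints"].round(2),"F",o["contact_force"].round(1),"w",round(o["grip_width"],4))
    for t in tg:
        a=np.radians(t[3]);zz=np.array([np.cos(a),np.sin(a),0]);yy=np.array([0,0,-1.]);G=np.c_[np.cross(yy,zz),yy,zz]
        d=M.inv().apply(np.array(t[:3])-p)*1000
        w=np.degrees((M.inv()*Ro.from_matrix(G)).as_rotvec())
        print(d.round(1),w.round(2))
if __name__=="__main__": rows(eval(sys.argv[1]))
E
python3 plan.py "[(.24,-.57,.27,-65),(.36,-.42,.30,-40)]"
```

```text
clock 0.1 tcp [ 0.1882 -0.6476  0.1941] yaw -73.79 q [ 1.18  0.48  0.02  1.56 -0.01  1.11 -0.08] F [-0.1  0.2 -0.9] w 0.0851
[-71.4 -75.8 -60.2] [ 0.1  -8.79  0.  ]
[-228.5 -105.6 -170.8] [ 1.000e-01 -3.379e+01 -2.000e-02]
```

drive_tool --pt "-20 -40 -15 0 -4 0 85" --pt "-50 -70 -40 0 -10 0 85" --pt "-85 -90 -65 0 -17 0 85" --pt "-125 -105 -95 0 -24 0 85" --pt "-165 -106 -125 0 -31 0 85"

```text
clock: 0.6
tcp_pos: [0.3116, -0.4829, 0.3023]
orientation: [-0.76, 1.73, -1.734]
contact_force: [1.0, -0.3, 1.0]
grip_width: 0.0849
```

```bash
python3 plan.py "[(.36,-.42,.30,-40),(.46,-.15,.30,-10)]"
```

```text
clock 0.6 tcp [ 0.3116 -0.4829  0.3023] yaw -42.57 q [ 1.01  0.23 -0.15  1.66  0.04  1.25  0.11] F [ 1.  -0.3  1. ] w 0.0849
[-79.    2.3  -6.9] [-0.11 -2.57  0.01]
[-345.5    2.  -115.9] [ -0.1  -32.57   0.04]
```

drive_tool --pt "-45 0 -4 0 -2 0 85" --pt "-90 0 -10 0 -6 0 85" --pt "-138 0 -25 0 -12 0 85" --pt "-185 0 -42 0 -17 0 85" --pt "-230 0 -60 0 -22 0 85"

```text
clock: 1.1
tcp_pos: [0.4235, -0.2707, 0.3019]
orientation: [-1.02, 1.464, -1.467]
contact_force: [0.7, -0.4, -0.0]
grip_width: 0.0852
```

```bash
python3 plan.py "[(.46,-.15,.30,-10),(.48,.05,.28,12)]"
```

```text
clock 1.1 tcp [ 0.4235 -0.2707  0.3019] yaw -20.34 q [ 0.77  0.12 -0.36  1.8   0.05  1.23  0.04] F [ 0.7 -0.4 -0. ] w 0.0852
[-125.9    1.7   -7.7] [ -0.07 -10.34   0.06]
[-320.4   21.5  -58.5] [ -0.06 -32.34   0.07]
```

drive_tool --pt "-48 0 -3 0 -4 0 85" --pt "-96 0 -6 0 -8 0 85" --pt "-145 4 -13 0 -13 0 85" --pt "-193 8 -25 0 -18 0 85" --pt "-240 12 -38 0 -23 0 85"

```text
clock: 1.6
tcp_pos: [0.471, -0.0305, 0.2893]
orientation: [-1.233, 1.171, -1.174]
contact_force: [1.2, -0.4, 0.5]
grip_width: 0.085
```

```bash
python3 plan.py "[(.48,.05,.26,8),(.4795,.133,.22,15)]"
```

```text
clock 1.6 tcp [ 0.471  -0.0305  0.2893] yaw 2.86 q [ 0.5   0.1  -0.6   1.87  0.06  1.2  -0.07] F [ 1.2 -0.4  0.5] w 0.085
[-80.   29.2  13. ] [-0.04 -5.14  0.08]
[-163.    69.1   16.6] [ -0.04 -12.14   0.08]
```

drive_tool --pt "-45 15 8 0 -3 0 85" --pt "-90 30 13 0 -6 0 85" --pt "-130 45 15 0 -9 0 85" --pt "-163 60 16.5 0 -12 0 85" --pt "-163 69 16.5 0 -12 0 85"

```text
clock: 2.1
tcp_pos: [0.4779, 0.1383, 0.2192]
orientation: [-1.324, 1.01, -1.008]
contact_force: [-0.8, 0.4, 0.4]
grip_width: 0.0851
```

```bash
python3 plan.py "[(.4795,.133,.16,15),(.4795,.133,.10,15)]"
python3 - <<'E'
from h import *
from bench import r
for n in("side","top"):
    f=r.grab_frame(n);pickle.dump(f,open(f"{n}1.pkl","wb"))
    im=f["frame"]; im=im[60:220,160:320] if n=="side" else im[160:320,150:310]
    cv2.imwrite(f"pics/{n}1.png",cv2.resize(im,None,fx=3.7,fy=3.7,interpolation=cv2.INTER_CUBIC))
E
```

```text
clock 2.1 tcp [0.4779 0.1383 0.2192] yaw 15.38 q [ 0.24  0.24 -0.75  1.9   0.18  1.07 -0.31] F [-0.8  0.4  0.4] w 0.0851
[ 5.6 59.2  0.2] [ 0.01  0.38 -0.07]
[  5.6 119.2   0.2] [ 0.01  0.38 -0.07]
```

View pics/side1.png

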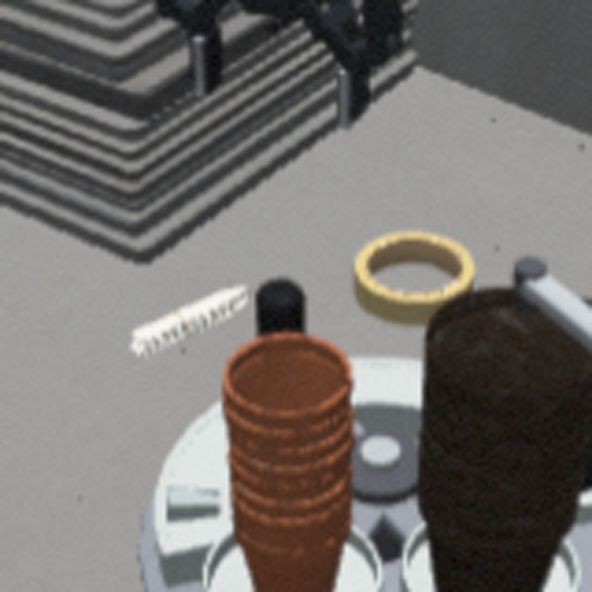

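View pics/top1.png

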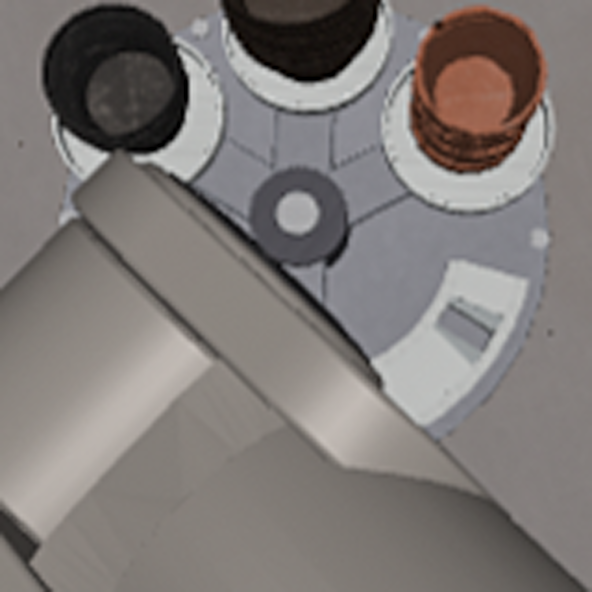

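drive_tool --pt "5.6 40 0 0 0 0 85" --pt "5.6 75 0 0 0 0 85" --pt "5.6 105 0 0 0 0 85" --pt "5.6 119 0 0 0 0 85" --pt "5.6 119 0 0 0 0 85"

```text
clock: 2.7
tcp_pos: [0.4786, 0.1256, 0.0984]
orientation: [-1.327, 1.019, -1.015]
contact_force: [-0.1, -0.0, 0.3]
grip_width: 0.0849
```

```bash
python3 plan.py "[(.4795,.133,.10,15),]"
python3 - <<'E'
from h import *
from bench import r
for n in("side",):
    f=r.grab_frame(n);pickle.dump(f,open(f"{n}2.pkl","wb"))
    im=f["frame"]; im=im[90:210,180:300]
    cv2.imwrite(f"pics/{n}2.png",cv2.resize(im,None,fx=4.9,fy=4.9,interpolation=cv2.INTER_CUBIC))
E
```

```text
clock 2.7 tcp [0.4786 0.1256 0.0984] yaw 14.83 q [ 0.18  0.39 -0.68  2.03  0.33  0.84 -0.43] F [-0.1 -0.   0.3] w 0.0849
[-6.9 -1.6  2.8] [ 0.34 -0.17  0.11]
```

View pics/side2.png

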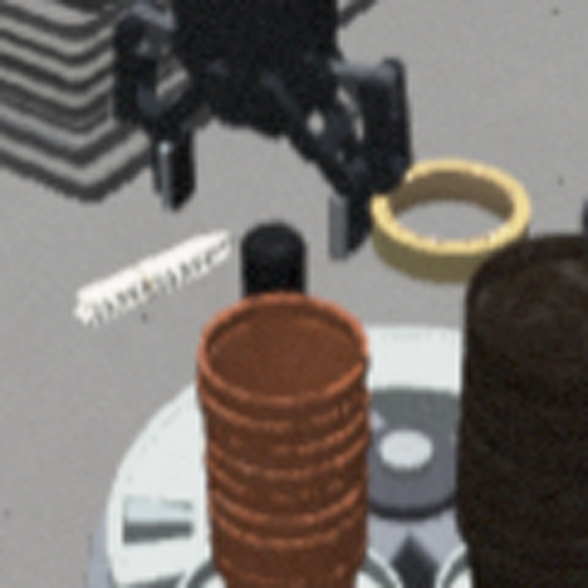

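Run:
```python
from h import *
from bench import r
S=pickle.load(open("side2.pkl","rb"))
o=r.get_obs();print(o["clock"],o["tcp_pos"])
p=np.array([.4786,.1256,.0984]);z=np.array([np.cos(.259),np.sin(.259),0])
for h in(.0,.013,.05,.1):print(h,proj(S,[p+[0,0,h],p-z*.043+[0,0,h],p+z*.043+[0,0,h]]).round(1).tolist())
T=pickle.load(open("side1.pkl","rb"));p=np.array([.4779,.1383,.2192]);print(proj(T,[p,p-z*.043,p+z*.043]), (203/3.7+160,92/3.7+60),(347/3.7+160,122/3.7+60))
print(proj(S,[[.4795,.1331,.138]]))
```

```text
2.75 [0.47961727 0.12647309 0.0998506 ]
0.0 [[233.2, 151.9], [218.1, 147.3], [248.8, 156.6]]
0.013 [[233.1, 147.7], [217.8, 143.2], [248.8, 152.4]]
0.05 [[232.6, 135.4], [216.9, 130.9], [248.8, 140.0]]
0.1 [[232.0, 117.6], [215.7, 113.2], [248.8, 122.2]]
[[235.25169885 107.47815555]
 [218.83094462 103.19305475]
 [252.19047468 111.91780872]] (214.86486486486487, 84.86486486486487) (253.78378378378378, 92.97297297297297)
[[235.11418584 137.67319655]]
```

Run:
```python
from h import *
from bench import r
print(r.get_obs()["tcp_pos"],r.get_obs()["clock"])
for n in("side",):
    f=r.grab_frame(n);pickle.dump(f,open(f"{n}3.pkl","wb"))
    im=f["frame"]; im=im[90:210,180:300]
    cv2.imwrite(f"pics/{n}3.png",cv2.resize(im,None,fx=4.9,fy=4.9,interpolation=cv2.INTER_CUBIC))
print(r.get_obs()["tcp_pos"],r.get_obs()["clock"])
```

```text
[0.47961727 0.12647309 0.0998506 ] 2.75
[0.48034915 0.12703633 0.10071345] 2.8
```

View pics/side3.png

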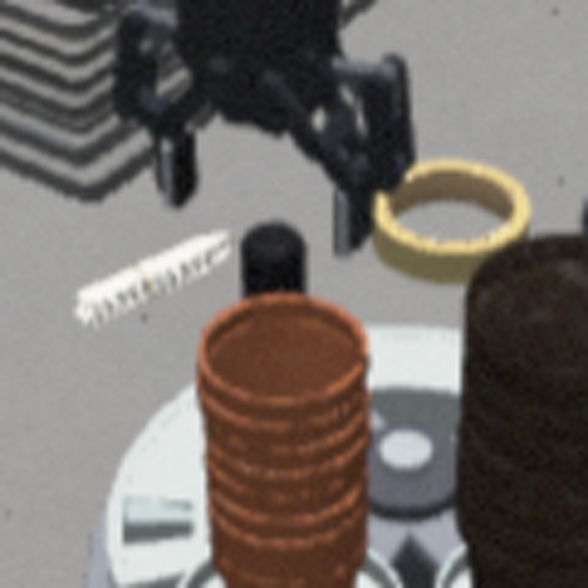

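Run:
```python
from h import *
from bench import r
S=pickle.load(open("side3.pkl","rb"))
f=r.grab_frame("top");pickle.dump(f,open("top3.pkl","wb"))
cv2.imwrite("pics/top3.png",f["frame"])
cv2.imwrite("pics/side3f.png",cv2.resize(S["frame"][:256,:340],None,fx=2.3,fy=2.3,interpolation=cv2.INTER_CUBIC))
```

```text
(no output)
```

View pics/top3.png

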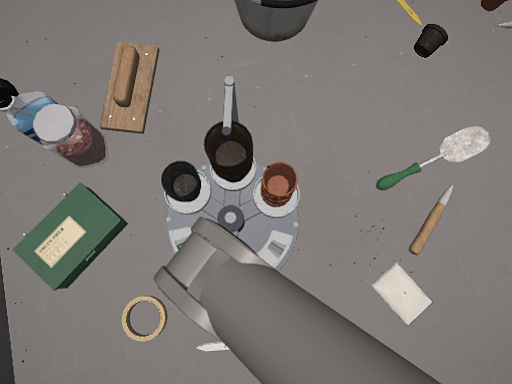

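View pics/side3f.png

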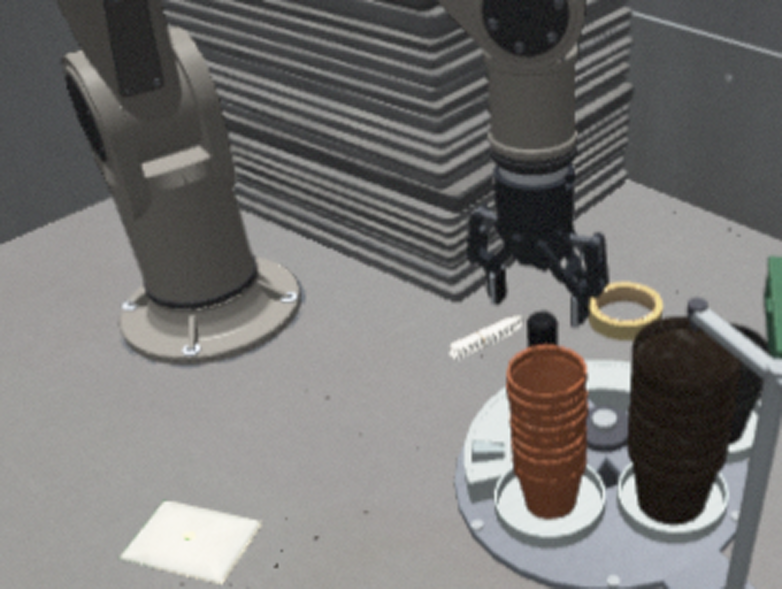

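```bash
python3 - <<'E'
from h import *
from bench import r
print(r.get_obs()["tcp_pos"],r.get_obs()["clock"])
T=pickle.load(open("top3.pkl","rb"));S=pickle.load(open("side3.pkl","rb"))
for z in(.1,.17,.25,.35,.45): print(z,proj(T,[[.48,.127,z]]),proj(S,[[.48,.127,z]]))
E
python3 plan.py "[(.4795,.133,.10,15),]"
```

```text
[0.48069568 0.12736724 0.10112819] 2.85
0.1 [[229.67866975 271.20257162]] [[233.99092442 151.36238257]]
0.17 [[227.34107984 270.93531223]] [[233.1982538  127.83840364]]
0.25 [[224.07376453 270.56186853]] [[232.19743279  97.8312831 ]]
0.35 [[218.70572923 269.94860341]] [[230.78231363  54.78125208]]
0.45 [[211.06583181 269.07640102]] [[229.15522919   4.28868376]]
clock 2.85 tcp [0.4807 0.1274 0.1011] yaw 14.9 q [ 0.18  0.39 -0.68  2.03  0.33  0.84 -0.43] F [-0.3 -0.2  0. ] w 0.085
[-5.8  1.1  0.3] [ 0.02 -0.1   0.1 ]
```

drive_tool --pt "-6 1 0 0 0 0 85" --pt "-6 1 0 0 0 0 60" --pt "-6 1 0 0 0 0 45" --pt "-6 1 0 0 0 0 40" --pt "-6 1 0 0 0 0 38" --squeeze 40

```text
clock: 3.35
tcp_pos: [0.4792, 0.1331, 0.1002]
orientation: [-1.322, 1.015, -1.017]
contact_force: [0.3, -0.2, -0.9]
grip_width: 0.0379
```

```bash
python3 plan.py "[(.4795,.133,.10,15),]"
python3 - <<'E'
from h import *
from bench import r
for n in("side",):
    f=r.grab_frame(n);pickle.dump(f,open(f"{n}4.pkl","wb"))
    im=f["frame"]; im=im[90:210,180:300]
    cv2.imwrite(f"pics/{n}4.png",cv2.resize(im,None,fx=4.9,fy=4.9,interpolation=cv2.INTER_CUBIC))
E
```

```text
clock 3.35 tcp [0.4792 0.1331 0.1002] yaw 14.9 q [ 0.17  0.39 -0.68  2.03  0.33  0.84 -0.44] F [ 0.3 -0.2 -0.9] w 0.0379
[0.2 0.2 0.3] [ 0.01 -0.1   0.1 ]
```

View pics/side4.png

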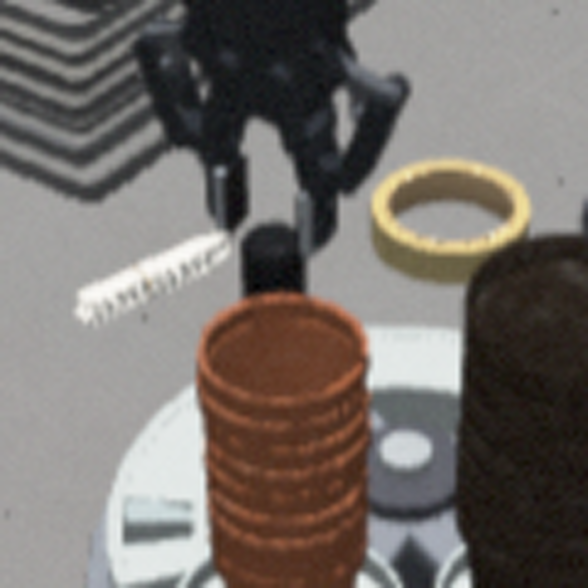

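Run:
```python
from h import *
from bench import r
S=pickle.load(open("side4.pkl","rb"))
print(proj(S,[[0,0,0],[0,0,.02]])*2.3)
for p in[(91.7,132.6),(92,134)]:print(atz(S,p,0),atz(S,p,.02))
f=r.grab_frame("top");cv2.imwrite("pics/top4.png",cv2.resize(f["frame"][190:384,130:330],None,fx=3,fy=3,interpolation=cv2.INTER_CUBIC));pickle.dump(f,open("top4.pkl","wb"))
```

```text
[[212.03101055 308.4594045 ]
 [207.94535959 296.08051091]]
[-0.0082413   0.00354884  0.        ] [ 0.02095107 -0.00888932  0.02      ]
[-9.76603302e-04 -4.30241183e-05  0.00000000e+00] [ 0.02800711 -0.01237802  0.02      ]
```

View pics/top4.png

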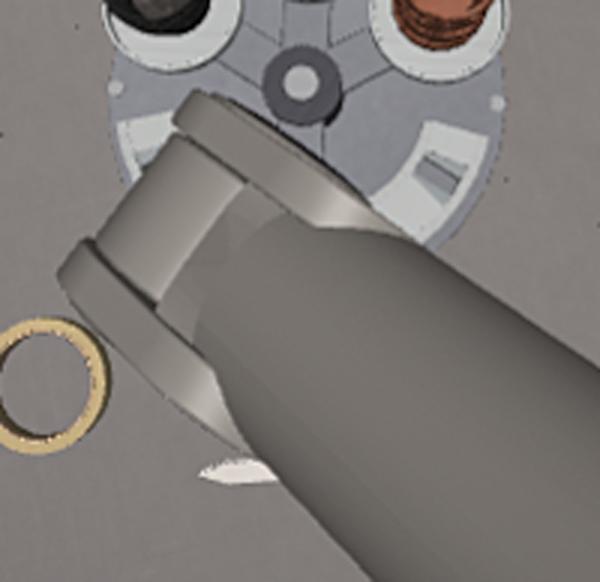

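drive_tool --pt "0 0 0 0 0 0 30" --pt "0 0 0 0 0 0 26" --pt "0 0 0 0 0 0 26" --squeeze 30

```text
clock: 3.75
tcp_pos: [0.4789, 0.133, 0.1002]
orientation: [-1.323, 1.015, -1.017]
contact_force: [-1.4, -1.1, 1.0]
grip_width: 0.0256
```

```bash
python3 plan.py "[(.4795,.133,.10,15),]"
python3 - <<'E'
from h import *
from bench import r
for n in("side",):
    f=r.grab_frame(n);pickle.dump(f,open(f"{n}5.pkl","wb"))
    im=f["frame"]; im=im[90:210,180:300]
    cv2.imwrite(f"pics/{n}5.png",cv2.resize(im,None,fx=4.9,fy=4.9,interpolation=cv2.INTER_CUBIC))
E
```

```text
clock 3.75 tcp [0.4789 0.133  0.1002] yaw 14.89 q [ 0.17  0.39 -0.68  2.03  0.33  0.84 -0.44] F [-1.4 -1.1  1. ] w 0.0256
[0.2 0.2 0.5] [ 0.05 -0.11  0.1 ]
```

View pics/side5.png

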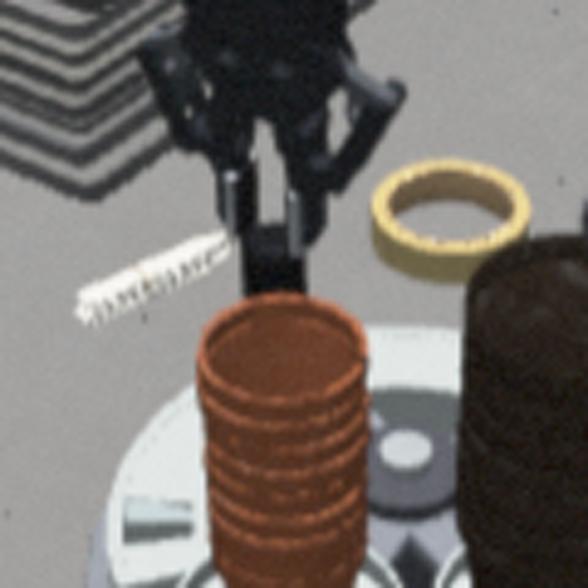

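drive_tool --pt "0 0 0 0 0 0 60" --pt "0 0 0 0 0 0 75" --pt "0 10 0 0 0 0 75" --pt "0 22 0 0 0 0 75" --pt "0 30 0 0 0 0 75"

```text
clock: 4.3
tcp_pos: [0.4782, 0.1326, 0.0685]
orientation: [-1.324, 1.016, -1.016]
contact_force: [-1.2, -0.2, -0.5]
grip_width: 0.0748
```

```bash
python3 plan.py "[(.4795,.133,.061,15),]"
python3 - <<'E'
from h import *
from bench import r
for n in("side",):
    f=r.grab_frame(n);pickle.dump(f,open(f"{n}6.pkl","wb"))
    im=f["frame"]; im=im[90:210,180:300]
    cv2.imwrite(f"pics/{n}6.png",cv2.resize(im,None,fx=4.9,fy=4.9,interpolation=cv2.INTER_CUBIC))
E
```

```text
clock 4.3 tcp [0.4782 0.1326 0.0685] yaw 14.89 q [ 0.14  0.44 -0.66  2.05  0.38  0.78 -0.49] F [-1.2 -0.2 -0.5] w 0.0748
[-0.1  7.5  1.4] [ 0.14 -0.11  0.11]
```

View pics/side6.png

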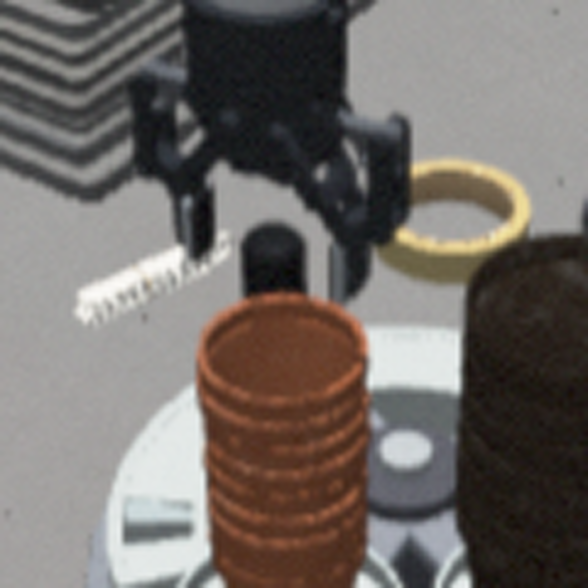

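drive_tool --pt "0 4 1 0 0 0 60" --pt "0 4 1 0 0 0 40" --pt "0 4 1 0 0 0 28" --pt "0 4 1 0 0 0 28" --pt "0 4 1 0 0 0 28" --squeeze 60

```text
clock: 4.85
tcp_pos: [0.4786, 0.1328, 0.0638]
orientation: [-1.325, 1.017, -1.015]
contact_force: [0.9, 1.2, -1.5]
grip_width: 0.0312
```

```bash
python3 plan.py "[(.4795,.133,.061,15),]"
python3 - <<'E'
from h import *
from bench import r
for n in("side",):
    f=r.grab_frame(n);pickle.dump(f,open(f"{n}7.pkl","wb"))
    im=f["frame"]; im=im[90:210,180:300]
    cv2.imwrite(f"pics/{n}7.png",cv2.resize(im,None,fx=4.9,fy=4.9,interpolation=cv2.INTER_CUBIC))
E
```

```text
clock 4.85 tcp [0.4786 0.1328 0.0638] yaw 14.9 q [ 0.14  0.44 -0.65  2.05  0.39  0.77 -0.49] F [ 0.9  1.2 -1.5] w 0.0312
[0.  2.8 1. ] [ 0.2  -0.1   0.09]
```

View pics/side7.png

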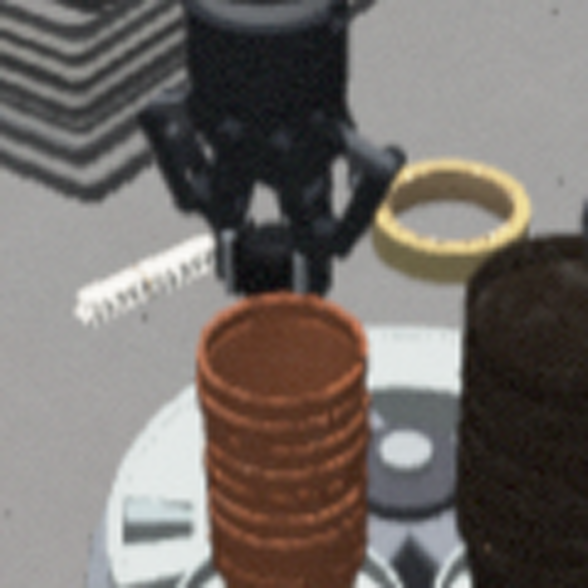

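drive_tool --pt "0 0 0 0 0 0 24" --pt "0 -5 0 0 0 0 24" --pt "0 -12 0 0 0 0 24" --pt "0 -19 0 0 0 0 24" --pt "0 -26 0 0 0 0 24" --squeeze 80

```text
clock: 5.4
tcp_pos: [0.4785, 0.1326, 0.0902]
orientation: [-1.325, 1.017, -1.015]
contact_force: [3.3, 0.5, -9.8]
grip_width: 0.0312
```

```bash
python3 plan.py "[(.4795,.133,.09,15),]"
python3 - <<'E'
from h import *
from bench import r
for n in("side",):
    f=r.grab_frame(n);pickle.dump(f,open(f"{n}8.pkl","wb"))
    im=f["frame"]; im=im[90:210,180:300]
    cv2.imwrite(f"pics/{n}8.png",cv2.resize(im,None,fx=4.9,fy=4.9,interpolation=cv2.INTER_CUBIC))
E
```

```text
clock 5.4 tcp [0.4785 0.1326 0.0902] yaw 14.9 q [ 0.16  0.41 -0.68  2.03  0.35  0.82 -0.45] F [ 3.3  0.5 -9.8] w 0.0312
[-0.2  0.2  1.1] [ 0.23 -0.1   0.1 ]
```

View pics/side8.png

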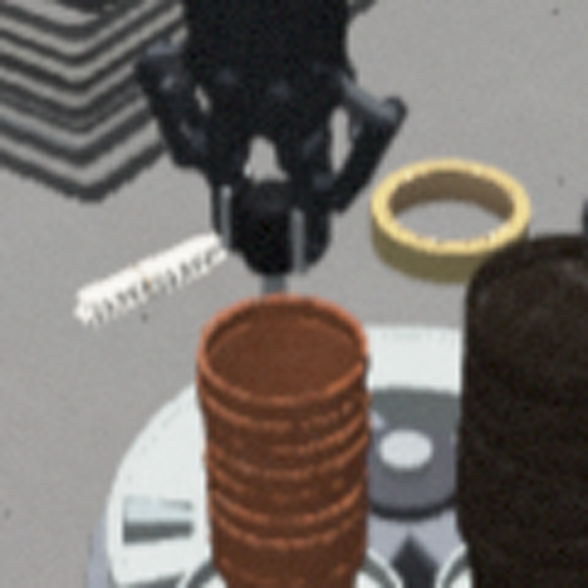

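```bash
cat > arc.py <<'E'
import sys
from plan import *
def arc(a0,a1,n=5,R=.1207,C=(.5945,.0988),z=.0902):
    "carousel angles in deg (neg = cw)"
    return [(C[0]+R*np.cos(np.radians(163.75+a)),C[1]+R*np.sin(np.radians(163.75+a)),z,14.9+a) for a in np.linspace(a0,a1,n+1)[1:]]
o=r.get_obs();p=o["tcp_pos"];C=np.array([.5945,.0988]);d=p[:2]-C
print("angle",np.degrees(np.arctan2(d[1],d[0]))-163.75,"R",np.hypot(*d))
rows(arc(float(sys.argv[1]),float(sys.argv[2])))
E
python3 arc.py 0 -8
```

```text
angle -0.08881753555638738 R 0.12077408191516191
clock 5.45 tcp [0.4786 0.1328 0.091 ] yaw 14.9 q [ 0.16  0.4  -0.68  2.03  0.34  0.82 -0.45] F [-0.9  0.4 -7.8] w 0.0312
[-2.7  0.8  1.8] [0.2 1.6 0.1]
[-5.5  0.8  3.6] [0.19 3.2  0.11]
[-8.2  0.8  5.6] [0.19 4.8  0.11]
[-10.9   0.8   7.6] [0.19 6.4  0.11]
[-13.6   0.7   9.7] [0.19 8.   0.12]
```

drive_tool --pt "-1.5 0 1 0 1 0 24" --pt "-4 0 2.7 0 2.5 0 24" --pt "-7 0 4.8 0 4 0 24" --pt "-10.4 0 7.2 0 6 0 24" --pt "-13.6 0 9.7 0 8 0 24"

```text
clock: 5.95
tcp_pos: [0.4844, 0.1484, 0.0905]
orientation: [-1.267, 1.123, -1.122]
contact_force: [2.3, -0.8, -9.6]
grip_width: 0.0313
```

```bash
python3 arc.py -8 -18
```

```text
angle -8.007176481724315 R 0.12081486520301742
clock 5.95 tcp [0.4844 0.1484 0.0905] yaw 6.73 q [ 0.11  0.41 -0.64  2.01  0.33  0.83 -0.61] F [ 2.3 -0.8 -9.6] w 0.0313
[-3.5  0.3  2.3] [0.22 1.84 0.16]
[-7.   0.3  4.7] [0.22 3.84 0.16]
[-10.4   0.3   7.2] [0.22 5.84 0.16]
[-13.7   0.3   9.7] [0.21 7.84 0.17]
[-17.    0.2  12.5] [0.21 9.84 0.17]
```

Small side forces, so it turns freely. Carrying on.

drive_tool --pt "-3.5 0 2.3 0.2 2 0.2 24" --pt "-7 0 4.7 0.2 4 0.2 24" --pt "-10.4 0 7.2 0.2 6 0.2 24" --pt "-13.7 0 9.7 0.2 8 0.2 24" --pt "-17 0 12.5 0.2 10 0.2 24"

```text
clock: 6.45
tcp_pos: [0.4947, 0.1669, 0.09]
orientation: [-1.181, 1.253, -1.253]
contact_force: [2.3, 0.1, -9.4]
grip_width: 0.031
```

```bash
python3 arc.py -18 -29
```

```text
angle -18.048183114264162 R 0.12076986082394417
clock 6.45 tcp [0.4947 0.1669 0.09  ] yaw -3.4 q [ 0.04  0.43 -0.6   1.98  0.32  0.83 -0.8 ] F [ 2.3  0.1 -9.4] w 0.031
[-3.8 -0.2  2.5] [0.06 1.9  0.01]
[-7.6 -0.2  5.1] [0.06 4.1  0.02]
[-11.4  -0.2   7.8] [0.06 6.3  0.02]
[-15.   -0.2  10.7] [0.05 8.5  0.02]
[-18.5  -0.2  13.7] [ 0.05 10.7   0.02]
```

drive_tool --pt "-3.8 0 2.5 0 2 0 24" --pt "-7.6 0 5.1 0 4.1 0 24" --pt "-11.4 0 7.8 0 6.3 0 24" --pt "-15 0 10.7 0 8.5 0 24" --pt "-18.5 0 13.7 0 10.7 0 24"

```text
clock: 6.95
tcp_pos: [0.5093, 0.1842, 0.0894]
orientation: [-1.084, 1.391, -1.391]
contact_force: [2.2, -0.4, -10.4]
grip_width: 0.0312
```

```bash
python3 arc.py -29 -40
python3 - <<'E'
from h import *
from bench import r
f=r.grab_frame("side");cv2.imwrite("pics/side9.png",cv2.resize(f["frame"][90:290,160:360],None,fx=3,fy=3,interpolation=cv2.INTER_CUBIC))
E
```

```text
angle -28.809390456414462 R 0.12064344235405003
clock 6.95 tcp [0.5093 0.1842 0.0894] yaw -14.28 q [-0.02  0.45 -0.55  1.94  0.31  0.84 -0.99] F [  2.2  -0.4 -10.4] w 0.0312
[-4.3 -0.9  2.6] [0.11 2.02 0.11]
[-8.1 -0.9  5.2] [0.1  4.22 0.11]
[-11.9  -0.9   8. ] [0.1  6.42 0.11]
[-15.5  -0.9  10.9] [0.1  8.62 0.12]
[-19.   -0.9  13.9] [ 0.1  10.82  0.12]
```

View pics/side9.png

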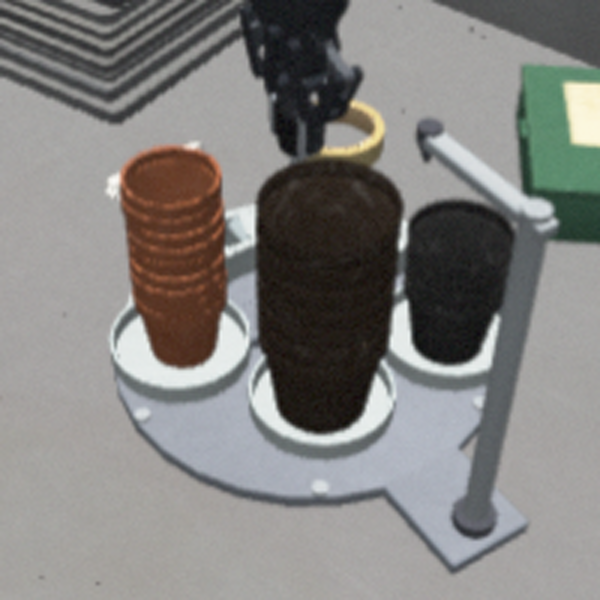

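Halfway round; all stacks stand, and the short black one is approaching the pointer.

drive_tool --pt "-4.1 -1 2.6 0.1 2 0.1 24" --pt "-8 -1 5.2 0.1 4.2 0.1 24" --pt "-11.8 -1 8 0.1 6.4 0.1 24" --pt "-15.4 -1 10.9 0.1 8.6 0.1 24" --pt "-19 -1 13.9 0.1 10.8 0.1 24"

```text
clock: 7.5
tcp_pos: [0.5273, 0.1988, 0.0896]
orientation: [-0.969, 1.527, -1.528]
contact_force: [1.2, -2.0, -9.6]
grip_width: 0.031
```

```bash
python3 arc.py -40 -51
```

```text
angle -39.85181920869236 R 0.120497285714804
clock 7.5 tcp [0.5273 0.1988 0.0896] yaw -25.32 q [-0.08  0.47 -0.5   1.89  0.29  0.86 -1.17] F [ 1.2 -2.  -9.6] w 0.031
[-4.3 -0.6  2.4] [0.05 1.98 0.12]
[-8.1 -0.7  5. ] [0.05 4.18 0.13]
[-11.9  -0.7   7.8] [0.05 6.38 0.13]
[-15.5  -0.7  10.7] [0.05 8.58 0.13]
[-19.   -0.7  13.7] [ 0.04 10.78  0.13]
```

drive_tool --pt "-4.1 -0.7 2.5 0 2 0.1 24" --pt "-8 -0.7 5.1 0 4.2 0.1 24" --pt "-11.8 -0.7 7.9 0 6.4 0.1 24" --pt "-15.4 -0.7 10.8 0 8.6 0.1 24" --pt "-19 -0.7 13.8 0 10.8 0.1 24"

```text
clock: 8.0
tcp_pos: [0.5472, 0.2094, 0.0893]
orientation: [-0.844, 1.659, -1.659]
contact_force: [0.5, -1.3, -9.8]
grip_width: 0.0313
```

```bash
python3 arc.py -51 -60
```

```text
angle -50.58690198712043 R 0.12026940217529485
clock 8.0 tcp [0.5472 0.2094 0.0893] yaw -36.24 q [-0.13  0.49 -0.45  1.84  0.27  0.87 -1.34] F [ 0.5 -1.3 -9.8] w 0.0313
[-4.2 -0.9  2.1] [0.08 1.66 0.18]
[-7.3 -0.9  4.2] [0.08 3.46 0.18]
[-10.4  -1.    6.4] [0.08 5.26 0.18]
[-13.4  -1.    8.7] [0.08 7.06 0.19]
[-16.4  -1.   11.1] [0.07 8.86 0.19]
```

drive_tool --pt "-4 -1 2.3 0 1.8 0.1 24" --pt "-7.5 -1 4.5 0 3.6 0.1 24" --pt "-11 -1 6.8 0 5.5 0.1 24" --pt "-14 -1 9.1 0 7.4 0.1 24" --pt "-16.4 -1 11.1 0 9.1 0.1 24"

```text
clock: 8.5
tcp_pos: [0.5658, 0.2155, 0.0899]
orientation: [-0.726, 1.767, -1.767]
contact_force: [-0.2, -4.0, -10.4]
grip_width: 0.0314
```

```bash
python3 arc.py -60 -60.5
python3 - <<'E'
from h import *
from bench import r
f=r.grab_frame("side");pickle.dump(f,open("side10.pkl","wb"));cv2.imwrite("pics/side10.png",cv2.resize(f["frame"][90:290,160:360],None,fx=3,fy=3,interpolation=cv2.INTER_CUBIC))
f=r.grab_frame("top");pickle.dump(f,open("top10.pkl","wb"));cv2.imwrite("pics/top10.png",cv2.resize(f["frame"][60:300,150:310],None,fx=2.5,fy=2.5,interpolation=cv2.INTER_CUBIC))
E
```

```text
angle -59.94915193141732 R 0.12017344956819016
clock 8.5 tcp [0.5658 0.2155 0.0899] yaw -45.51 q [-0.16  0.51 -0.41  1.8   0.25  0.89 -1.48] F [ -0.2  -4.  -10.4] w 0.0314
[-0.5 -0.3 -0.3] [ 0.06 -0.31  0.16]
[-0.7 -0.3 -0.2] [ 0.06 -0.21  0.16]
[-0.9 -0.3 -0.1] [ 0.06 -0.11  0.16]
[-1.1 -0.3  0. ] [ 0.06 -0.01  0.16]
[-1.3 -0.3  0.1] [0.06 0.09 0.16]
```

View pics/side10.png

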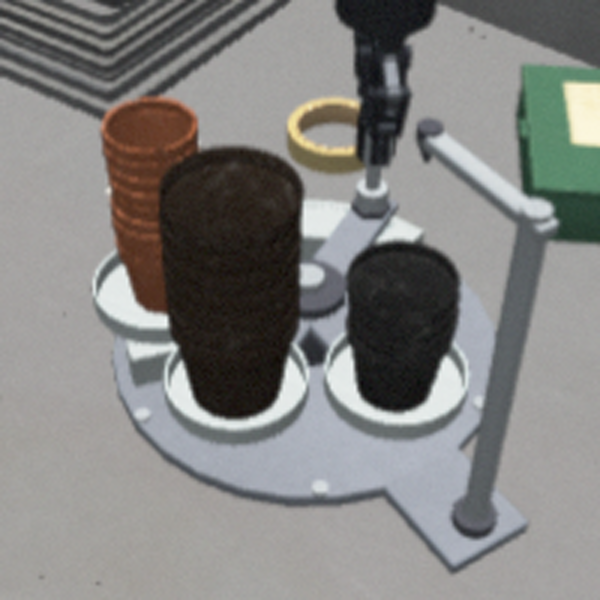

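View pics/top10.png

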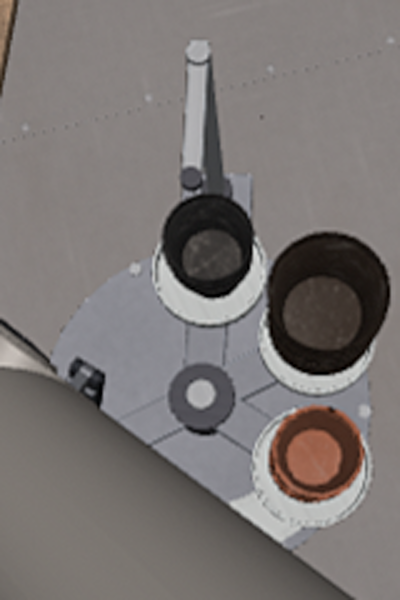

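drive_tool --pt "-0.8 3 0 0 0 0 24" --pt "-0.8 7 0 0 0 0 24" --pt "-0.8 12 0 0 0 0 24" --pt "-0.8 17 0 0 0 0 24" --pt "-0.8 20 0 0 0 0 24"

```text
clock: 9.1
tcp_pos: [0.5664, 0.2157, 0.0695]
orientation: [-0.726, 1.766, -1.767]
contact_force: [-2.7, -5.1, -7.3]
grip_width: 0.031
```

```bash
python3 arc.py -60 -60.5
```

```text
angle -60.2416373016859 R 0.12019336563501203
clock 9.1 tcp [0.5664 0.2157 0.0695] yaw -45.48 q [-0.17  0.54 -0.4   1.81  0.27  0.85 -1.49] F [-2.7 -5.1 -7.3] w 0.031
[  0.1 -20.7  -0.6] [ 0.06 -0.28  0.18]
[ -0.1 -20.7  -0.5] [ 0.06 -0.18  0.18]
[ -0.3 -20.7  -0.4] [ 0.06 -0.08  0.18]
[ -0.5 -20.7  -0.3] [0.06 0.02 0.18]
[ -0.7 -20.7  -0.2] [0.06 0.12 0.18]
```

drive_tool --pt "0 3 0 0 0 0 24" --pt "0 5 0 0 0 0 24" --pt "0 5 0 0 0 0 50" --pt "0 5 0 0 0 0 80" --pt "0 5 0 0 0 0 85"

```text
clock: 9.6
tcp_pos: [0.5677, 0.2177, 0.066]
orientation: [-0.723, 1.765, -1.763]
contact_force: [-0.2, -0.1, 0.2]
grip_width: 0.0733
```

```bash
python3 plan.py "[(.5664,.2157,.16,-45.5)]"
python3 - <<'E'
from h import *
from bench import r
f=r.grab_frame("side");cv2.imwrite("pics/side11.png",cv2.resize(f["frame"][90:290,160:360],None,fx=3,fy=3,interpolation=cv2.INTER_CUBIC))
E
```

```text
clock 9.6 tcp [0.5677 0.2177 0.066 ] yaw -45.4 q [-0.17  0.55 -0.4   1.81  0.27  0.84 -1.49] F [-0.2 -0.1  0.2] w 0.0733
[  2.3 -94.1   0.5] [ 0.03  0.1  -0.06]
```

View pics/side11.png

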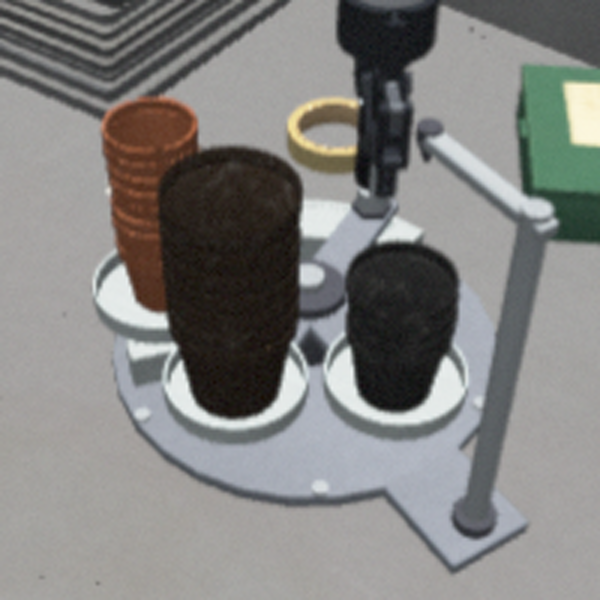

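Released, contact force zero. Raise straight up, fully open, then check.

drive_tool --pt "0 0 0 0 0 0 85" --pt "0 -25 0 0 0 0 85" --pt "0 -60 0 0 0 0 85" --pt "0 -100 0 0 0 0 85" --pt "0 -140 0 0 0 0 85"

```text
clock: 10.15
tcp_pos: [0.5674, 0.2176, 0.2075]
orientation: [-0.723, 1.765, -1.763]
contact_force: [1.0, -0.8, -0.8]
grip_width: 0.0847
```

drive_tool --pt "0 -30 0 0 0 0 85" --pt "20 -50 -25 0 0 0 85" --pt "50 -50 -60 0 0 0 85" --pt "80 -50 -90 0 0 0 85" --pt "80 -50 -90 0 0 0 85"

```text
clock: 10.65
tcp_pos: [0.4422, 0.2266, 0.2581]
orientation: [-0.728, 1.761, -1.761]
contact_force: [-0.1, 0.3, 1.8]
grip_width: 0.0849
```

```bash
python3 plan.py "[]"
python3 - <<'E'
from h import *
from bench import r
f=r.grab_frame("side");pickle.dump(f,open("side12.pkl","wb"));cv2.imwrite("pics/side12.png",cv2.resize(f["frame"][60:290,150:380],None,fx=2.6,fy=2.6,interpolation=cv2.INTER_CUBIC))
f=r.grab_frame("top");pickle.dump(f,open("top12.pkl","wb"));cv2.imwrite("pics/top12.png",cv2.resize(f["frame"][60:300,150:310],None,fx=2.5,fy=2.5,interpolation=cv2.INTER_CUBIC))
E
```

```text
clock 10.65 tcp [0.4422 0.2266 0.2581] yaw -45.07 q [-0.14  0.16 -0.51  1.87  0.08  1.14 -1.47] F [-0.1  0.3  1.8] w 0.0849
```

View pics/side12.png

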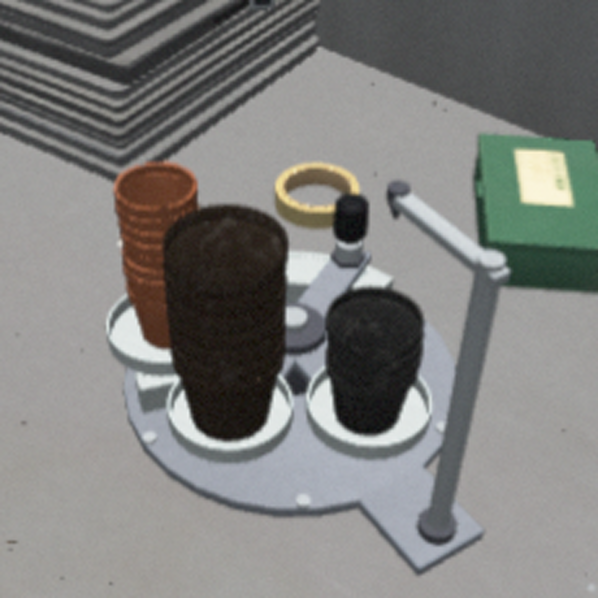

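View pics/top12.png

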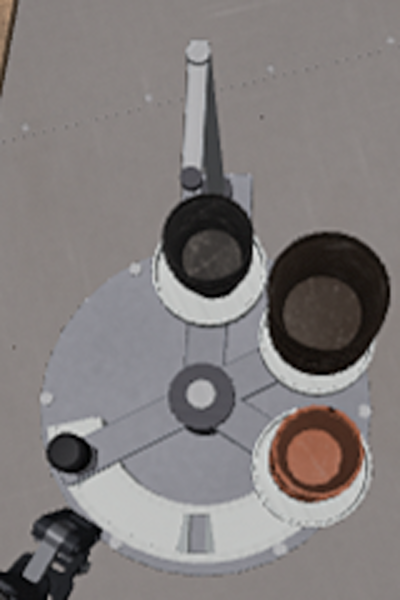

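Run:
```python
from h import *
T=pickle.load(open("top12.pkl","rb"));S=pickle.load(open("side12.pkl","rb"))
tc=lambda x,y:(x/2.5+150-.3,y/2.5+60-.3)
sc=lambda x,y:(x/2.6+150-.3,y/2.6+60-.3)
k,e=tri(T,tc(69,452),S,sc(352,203));print(k,e,np.hypot(*(k[:2]-[.5945,.0988])),np.degrees(np.arctan2(k[1]-.0988,k[0]-.5945)))
print(atz(T,tc(208,245),.178)-[.7047,.066,0],atz(S,sc(375,312),.178)-[.7047,.066,0], atz(T,tc(210,267),.085)-[.7047,.066,0])
print(proj(S,[[.5667,.2155,.138],[.5667,.2155,.159]])*2.6-[390,156])
```

```text
[0.56713832 0.21523184 0.1336743 ] 0.0036022103410847605 0.11960365454618614 103.22464400693656
[-0.01001747 -0.00336966  0.178     ] [-0.00387021 -0.00157283  0.178     ] [-0.00139308 -0.00200834  0.085     ]
[[349.41140574 198.51851118]
 [350.80770259 179.89736385]]
```

```bash
python3 -c "
from bench import r
print(r.hand_in(), r.get_obs()['clock'])"
```

```text
the job is handed in; nothing more can be done
the job is handed in; nothing more can be done
```

The short black stack is now under the pointer and the carousel is locked in the next slot. I lifted the plunger about 26 mm, turned the carousel 60° clockwise (to −1.047 rad), lowered the pin into the slot, let go and backed away. I handed in at about 10.8 s of the 38 s allowed; no verdict was reported.

What the last checks showed:
- **Plunger:** the top of the knob measured 134 mm over the bench, against 133 mm at the start (138 mm by the drawing). The plunger is therefore fully dropped.
- **Carousel:** the knob sits about 60.2° round from its starting direction, 120 mm from the axis.
- **Short stack:** its centre is 4 to 10 mm from the take-off place when measured from its rim, and its seat is about 2 mm off. The limit is 25 mm.
- **Stacks and robot:** all three stacks look upright in their seats. The gripper was open and clear, with contact force near zero.

**Disagreement:** the reported TCP height did not match the cameras. At a reported 100 mm the fingertips were really at about 140 mm, roughly 37–39 mm too high, and a trial close at that height went past the knob's width without touching it. I lowered the gripper by the camera reading instead and got the grip. The fingers stopped at 31 mm on the 33 mm knob, and a spring pull of about 10 N confirmed the hold.

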